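Clamp a freshly glued tray

TASK

The small wooden tray on the clamp board has just been glued up and has to be clamped. Take the glue tube that was left lying in the clamp off the board and lay it on the table beside it; then, with the cam lever still up, slide the jaw until its cork pad is snug against the tray and the tray sits square and flush against the fence, and push the cam lever down flat to lock the squeeze on. Do not disturb the other things on the table.

Things in the scene. Friction and masses are not known exactly. Their poses are not given: they have to be found in the camera images.
- clamp_board: plywood clamp board fixed on the table, 116 mm along its own x, 320 mm along its own y, 18 mm thick. Origin: on its underside (table height), mid width, 168 mm from the -y end and 152 mm from the +y end. A flush metal track runs along its own y; the fence stands at its +y end, the jaw starts near its -y end. At yaw 0 its +y points to the robot's left; its yaw stays within 0.3 rad of that.
- fence: fixed dark wooden fence across the +y end of the board, 116 x 18 x 36 mm high, top 54 mm above the table. Origin: centre of its underside on the board top.
- fence_face (a point): point on the board top at the foot of the fence's inner face, mid width; the face looks along the board's own -y.
- jaw (a joint): travel of the sliding jaw along the board's +y, in m: 0 fully back, grows towards the fence, stop at 0.166. With the lever up, pad and fence are 0.211 m minus this value apart, so the pad is just snug on the 60 mm tray held against the fence at 0.151. It slides stiffly (about 12 N, either way) and is held by that friction alone. Starts at 0.004 to 0.018.
- knob (a point): grip point of the turned wooden knob on top of the jaw: on the knob's upright axis, 70 mm above the table. The head is 27 mm in diameter from about 64 to 76 mm above the table, top at 80 mm; below it a 19 mm neck. The pad's front face is 41 mm in front (own +y of the board) of the knob axis while the lever is up.
- pad: pressure pad in front of the jaw plate: plywood with a cork face, 100 mm wide, 30 mm high, sprung (about 4 N per mm). The cam drives it: pushing the lever down moves it evenly 4 mm forward relative to the jaw, so it squeezes only if the jaw was left snug on the tray. Origin on the bottom line of its front face, mid width, at the level of the board top.
- pad_face (a point): centre of the pad's cork front face, 34.5 mm above the table.
- lever (a joint): angle of the cam lever in rad: 0 standing up (66 degrees above level, leaning back away from the fence), 1.15 pushed down flat (level), pointing away from the fence: this is locked. It stays where it is left; it moves easily (about 2 N at its end). It starts at 0 to 0.15.
- lever_pivot (a point): pivot of the cam lever on the jaw, 58 mm above the table, 32 mm behind (board's -y) the knob axis. The lever is 17 mm wide; its black handle is 12 mm thick and ends 72 mm from the pivot; its upper face lies 9 mm off the pivot's centre line. It swings in the upright plane along the board's y.
- tray: small open tray of light wood with one divider, 104 mm along its own x, 60 mm along its own y, 26 mm high, 6 mm walls, lying loose on the board between fence and jaw, its far wall some 8 to 16 mm short of the fence and up to 0.1 rad askew. Origin: centre of its underside.
- glue_tube: red glue tube with cap, 40 mm wide (own x), 136 mm long (own y), 27 mm high, about 50 g, lying across the board, roughly at right angles to the track; at least 50 mm from its middle to the tray and to the pad. Origin: centre of its underside. Can be gripped from above across its width at the middle. The table within 12 cm beyond the board (away from the robot), level with the jaw, is empty.
- masking_tape: roll of masking tape lying flat, 105 mm across, 25 mm high, near the left end of the board; leave alone. Origin: centre of its underside.
- rubber_stamp: wooden rubber stamp, 22 x 30 x 42 mm high, standing beyond the board; leave alone. Origin: centre of its underside.
- pliers: pliers with black grips, 147 x 59 x 12 mm, lying flat to the right of the board; leave alone. Origin: centre of its underside.
- jaw_block (a point): middle of the jaw's underside, on the board top, right under the knob axis. The dark wooden jaw has a stem block 46 mm wide (board's x), top 44 mm above the table, from 46 mm behind to 16 mm in front of this point, and in front of it a jaw plate 104 mm wide, 14 mm thick, top 53 mm above the table.

How it is judged:
On the way, in this order (a step that is already met when the one before it is completed fails the run):
1. the glue tube lies on the table, off the board and let go, with the lever still up and the jaw still back (height (world z) of glue_tube between -0.01 and 0.012 m and contact force between glue_tube and clamp_board below 0.05 N and contact force between glue_tube and the fingers below 0.05 N and linear speed of glue_tube below 0.03 m/s and value of joint lever below 0.6 rad and value of joint jaw below 0.11 m), for 0.2 s.
2. the jaw is up against the tray while the lever is still up (value of joint jaw above 0.148 m and value of joint lever below 0.6 rad), for 0.1 s.
At the end, for the whole second after the job is handed in: The cam lever is down (over 1.05 of 1.15 rad), the tray is squeezed between pad and fence with more than 2 N on both sides, lies flat on the board and is square to it within 0.04 rad; the glue tube lies at rest on the table (its underside within about 1 cm of the table top), not touching the board (value of joint lever above 1.05 rad and contact force between each of pad, fence and tray above 2 N and angle between the x axis of tray and the x axis of clamp_board, either way round below 0.04 rad and angle between tray's own z axis and vertical below 0.06 rad and z of tray in the frame of clamp_board below 0.022 m and height (world z) of glue_tube between -0.01 and 0.012 m and contact force between glue_tube and clamp_board below 0.05 N and linear speed of glue_tube below 0.03 m/s).
It fails at once if the masking tape, the stamp or the pliers are moved by more than 3 cm (distance of any of masking_tape, rubber_stamp, pliers from where it was at the start of the episode above 0.03 m).
It fails at once if the tray is tipped up (angle between tray's own z axis and vertical above 0.4 rad).
It also fails if it takes over 56 s, if anything falls off the work surface, if the arm or the gripper's body presses on something with over 40 N, if the wrist force passes 120 N, or if a joint passes its speed limit or range.

ROBOT

A 6-joint arm with a two-finger parallel gripper is mounted at the origin on a cart in front of the work surface, level with it; the furniture and walls round the work are solid. World frame = base frame: x ahead of the robot, y to its left, z up, the work surface at z = 0. Lengths are in m, angles in rad, forces in N, time in s.
With the tool pointing down it reaches from about 0.35 to 0.975 m from the base axis. Payload 4.9 kg.
Tool frame: the origin (TCP) lies at the very end of the fingers, on their centre line; the grasp point (between the pads) lies 19 mm behind it; z points along the fingers, y is the line along which they close (so a half turn about z gives the same grasp; the last joint's range is limited). The gripper opens to 85 mm and grips with 20 to 120 N. Pads are 22 mm wide; open, the fingers measure 114 mm over their backs; the gripper's body (76 mm by 85 mm) begins 54 mm behind the grasp point. The pads swing forward as they close: fully open they stand 13 mm farther back than shut.
Start: joints at [-0.119, 0.053, 1.613, -0, 1.476, -0.119], TCP at [0.625, 0, 0.203] pointing down, gripper open.
Joint ranges: [-3.01, 3.01], [-1.01, 2.22], [0.06, 2.58], [-1.02, 4.17], [0.09, 2.62], [-3.14, 3.14]. Speed limits (rad/s): [2.57, 2.57, 3.14, 3.14, 3.14, 3.14].

INTERFACE

Orientations are given as a unit quaternion [w, x, y, z].
In Python, from plant import manip gives the robot as it stands.
- The arm moves only by the tool play_rows, never from a script. Its argument "series" is a list that holds one entry, the list of rows, each a list of 7 numbers: the shift along the world's x, y, z in m, then the turn, a rotation vector about the world's x, y, z in degrees, then the opening, from 0 (shut) to 1 (fully open). In form: [[[dx, dy, dz, rx, ry, rz, grip], ...]]. A call has 1 to 10 rows; each row shifts and turns the commanded pose from where the row before left it; what a row does not reach is not made up. A row lasts 1/10 s, in which the tool goes at most 50 mm and 8.59 degrees, less where a joint would pass 70% of its speed; a pose out of reach is approached as far as the arm can. A call with a gripper value outside its range is refused whole. The fingers move at their own pace and stop on an object; the grip force is fixed at half the most. Time passes only in rows, so rows that do not move let the fingers close. It gives the time, the measured TCP pose, the force, the opening and the grip force at its end, in the units of the state.
- manip.state(): the state, without advancing time (a new reading comes with each control period).
- manip.grab_frame(name): name is "scene" or "side" or "wrist"; returns a dict with "frame" (384x512x3 uint8, blue, green, red), "mtx" (3x3 intrinsics, pixels), "k1" (the pictures are not rectified: a ray, as slopes to the right and down, at radius r is drawn at 1 + k1 r^2 times it, then the intrinsics apply), "R" (3x3) and "t" (3): a world point X has camera coordinates R X + t. Camera axes: x right, y down, z forward; pixel columns grow to the right and rows downward; lengths in m; the calibration is good to about 2 mm. A picture is of the moment at which its call begins. There is no depth.
- manip.job_done(): hands the job in; it is judged then, once.
The state is a dict: "time": time; "joint_pos": joint angles; "joint_vel": joint speeds; "joint_efforts": joint torques, N m; "tool_pos": TCP position; "tool_rot": TCP orientation; "contact_force": force on the tool from outside, world axes, zero at the start; "ft_torque": the same for the moment, N m; "gripper_width": opening from 0.0 (shut) to 1.0 (fully open); "grasp_force": force on a finger pad.
Only numpy, scipy, OpenCV 4.12 (cv2) and the standard library are available. Lean on these libraries where they do the work, as an engineer would, in place of code of your own. Each camera call takes 0.05 s, during which the arm holds its last target. There are 200 camera calls.

## Working session

There is one attempt and no reset: what is moved stays moved. The work goes in short steps, Python scripts to look and compute and a tool call to move; the robot and the scene stay as the last step left them, time stands still between calls to the robot, and variables do not carry over. Pictures are saved under pics/ and viewed, at most 10 in all, crops included, and the job is handed in when it is done.

Besides the shell and the picture viewer there is one more tool, called after "Call:" as name(argument=value, ...) on one line, values as JSON. play_rows: Moves the arm, as the interface text tells. Its arguments: {"type":"object","properties":{"series":{"type":"array"}},"required":["series"]}

```bash
mkdir -p pics; cat > h.py <<'E'
import numpy as np, cv2
from plant import manip
def snap(n,f):
    d=manip.grab_frame(n); cv2.imwrite('pics/'+f+'.png',d['frame']); np.savez('pics/'+f,**{k:np.array(d[k]) for k in('mtx','k1','R','t')}); return d
def load(f): return np.load('pics/'+f+'.npz')
def ray(c,uv):
    p=cv2.undistortPoints(np.array([[uv]],float),c['mtx'],np.array([float(c['k1']),0,0,0]))[0,0]
    return -c['R'].T@c['t'], c['R'].T@np.array([p[0],p[1],1])
def at_z(c,uv,z):
    o,d=ray(c,uv); return o+d*(z-o[2])/d[2]
def proj(c,X):
    r,_=cv2.Rodrigues(c['R']); return cv2.projectPoints(np.array(X,float).reshape(-1,1,3),r,c['t'],c['mtx'],np.array([float(c['k1']),0,0,0]))[0][:,0]
E
python3 - <<'E'
from h import *
for n in('scene','side','wrist'):
    d=snap(n,n+'0'); print(n,-d['R'].T@d['t'],d['k1'])
a=cv2.imread('pics/scene0.png')
print(manip.state())
E
```

```text
scene [ 0.13532786 -0.80967964  0.46180773] -0.054335090735599986
side [1.21413007 0.60060421 0.69449498] -0.1921335580555159
wrist [0.62413715 0.0802909  0.37304733] -0.04322873787578518
{'time': 0.15, 'joint_pos': array([-1.18991930e-01,  5.32102999e-02,  1.61395214e+00, -5.96884417e-06,
        1.47602182e+00, -1.19003791e-01]), 'joint_vel': array([ 0.00132175, -0.00180064, -0.0050252 ,  0.00084832,  0.001575  ,
        0.00068774]), 'joint_efforts': array([ 5.10442842e-04, -3.94241810e+01, -3.70721948e+01, -1.15854355e-04,
        4.61802789e-03,  5.00508997e-05]), 'tool_pos': array([6.24474896e-01, 6.64002198e-05, 2.02458137e-01]), 'tool_rot': array([-6.23706009e-04,  7.07102162e-01,  7.07110952e-01, -4.94269103e-04]), 'contact_force': array([ 0.19942917, -0.18835217, -0.68272345]), 'ft_torque': array([-0.01201142,  0.02327415,  0.02182918]), 'grasp_force': 0.0, 'gripper_width': 1.000839854470236}
```

View pics/scene0.png

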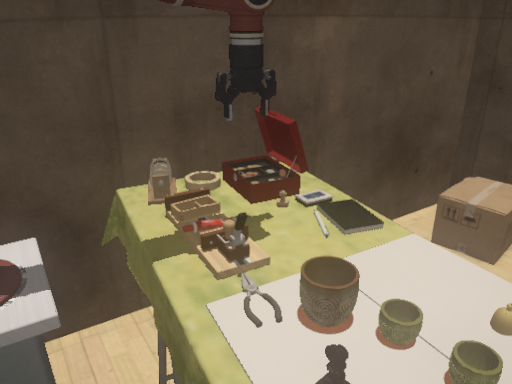

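View pics/wrist0.png

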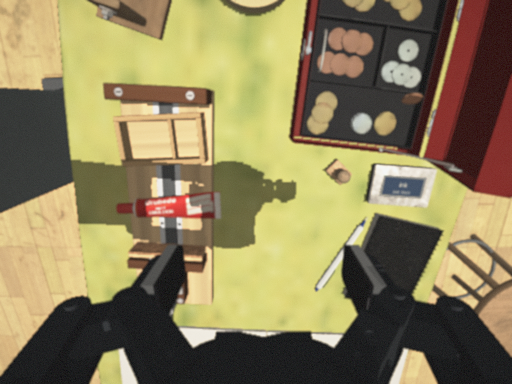

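View pics/side0.png

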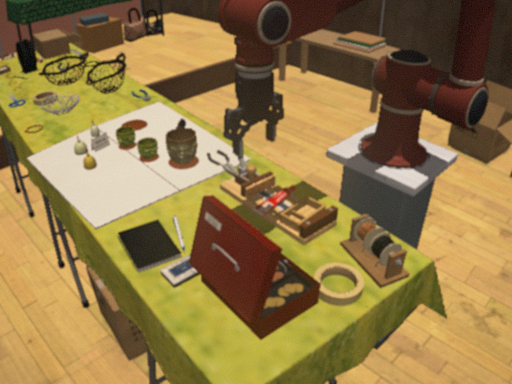

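The wrist view shows the board: fence top corners at about (104,84), (210,90), (209,104) and (105,98). Its right edge runs (213,105)–(212,303). The tube spans (118,209)–(220,204) and the tray (114,118)–(206,160). The stamp is near (337,172), and the table at (225–320, 200–300) is empty.

```bash
python3 - <<'E'
from h import *
c=load('wrist0')
for n,uv,z in [('fenceBL',(104,84),.054),('fenceBR',(210,90),.054),('fenceFR',(209,104),.054),('fenceFL',(105,98),.054),('boardR1',(213,115),.018),('boardR2',(212,303),.018),
 ('tubeL',(118,209),.03),('tubeR',(220,204),.03),('tubemid',(180,205),.04),('trayTL',(114,118),.044),('trayTR',(203,112),.044),('trayBR',(206,161),.044),('trayBL',(121,161),.044),('jawplateL',(129,262),.053),('jawR',(203,268),.053),('stamp',(337,172),.03),('case',(293,138),0.05),('pen',(318,288),0)]:
    print(n,at_z(c,uv,z).round(4))
a=cv2.imread('pics/wrist0.png')[70:320,90:350]; cv2.imwrite('pics/w0c.png',cv2.resize(a,None,fx=2.4,fy=2.4,interpolation=2)[:600])
E
```

```text
fenceBL [0.4483 0.103  0.054 ]
fenceBR [0.5657 0.0952 0.054 ]
fenceFR [0.5638 0.0805 0.054 ]
fenceFL [0.4471 0.0883 0.054 ]
boardR1 [0.5612 0.0673 0.018 ]
boardR2 [ 0.543  -0.2177  0.018 ]
tubeL [ 0.427 -0.054  0.03 ]
tubeR [ 0.5664 -0.0466  0.03  ]
tubemid [ 0.5159 -0.0444  0.04  ]
trayTL [0.4487 0.066  0.044 ]
trayTR [0.5544 0.0717 0.044 ]
trayBR [0.5544 0.0142 0.044 ]
trayBL [0.4493 0.0147 0.044 ]
jawplateL [ 0.4421 -0.122   0.053 ]
jawR [ 0.5425 -0.1304  0.053 ]
stamp [ 0.7187 -0.0029  0.03  ]
case [0.6586 0.0425 0.05  ]
pen [ 0.7126 -0.203   0.    ]
```

View pics/w0c.png

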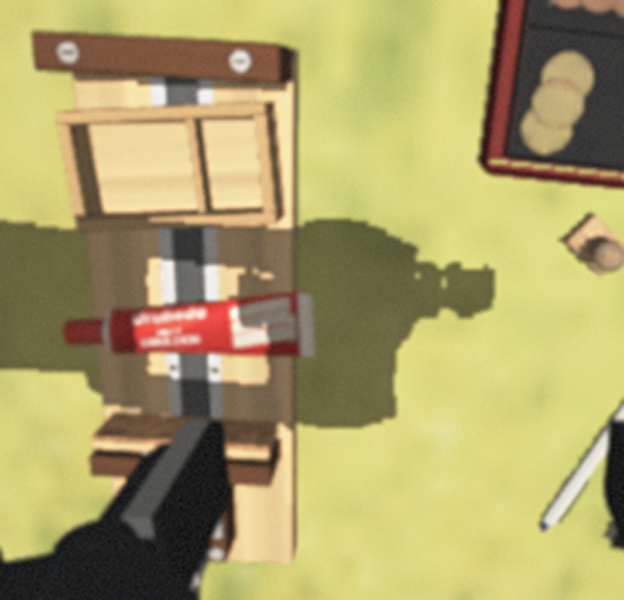

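Call:
play_rows(series=[[[-0.0125,-0.0048,-0.005,0,0,8.5,0.75],[-0.0125,-0.0048,-0.005,0,0,8.5,0.75],[-0.0125,-0.0048,-0.005,0,0,8.5,0.75],[-0.0125,-0.0048,-0.005,0,0,8.5,0.75],[-0.0125,-0.0048,-0.005,0,0,8.5,0.75],[-0.0125,-0.0048,-0.005,0,0,8.5,0.75],[-0.0125,-0.0048,-0.005,0,0,8.5,0.75],[-0.0125,-0.0048,-0.005,0,0,8.5,0.75],[0,0,-0.005,0,0,8.5,0.75],[-0.025,-0.0096,-0.005,0,0,8.5,0.75]]])

```text
time: 1.15
tool_pos: [0.5005, -0.0478, 0.1531]
tool_rot: [0.0, 0.04, 0.999, 0.0]
contact_force: [-0.3, -0.7, 0.7]
gripper_width: 0.752
grasp_force: 0.0
```

Call:
play_rows(series=[[[0,0,0,0,0,7,0.75],[0,0,0,0,0,0,0.75],[0,0,0,0,0,0,0.75],[0,0,0,0,0,0,0.75]]])

```text
time: 1.55
tool_pos: [0.5003, -0.0479, 0.1536]
tool_rot: [0.0, -0.017, 1.0, -0.0]
contact_force: [-0.5, 0.8, 0.5]
gripper_width: 0.746
grasp_force: 0.0
```

```bash
python3 - <<'E'
from h import *
from scipy.spatial.transform import Rotation as Ro
snap('wrist','w1'); s=manip.state(); print(s['time'],s['tool_pos'],Ro.from_quat(np.roll(s['tool_rot'],-1)).as_matrix().round(3),s['gripper_width'],s['joint_pos'])
E
```

```text
1.6 [ 0.50034172 -0.04792858  0.15360657] [[-0.999 -0.034  0.   ]
 [-0.034  0.999 -0.   ]
 [-0.    -0.    -1.   ]] 0.7509106874617159 [-2.43682296e-01 -2.10422777e-01  1.94521309e+00  2.88550335e-05
  1.40649551e+00 -1.84833480e+00]
```

View pics/w1.png

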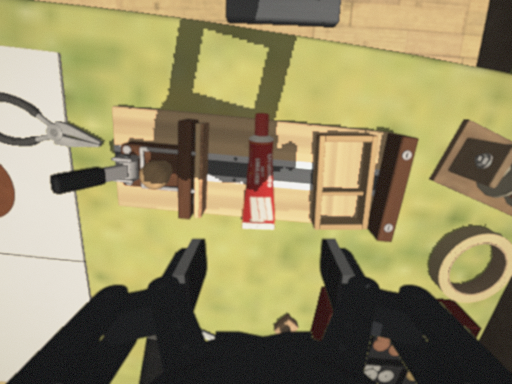

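The wrist view, rotated, shows the tube from (261,114) to (258,228), the knob at about (156,173), the lever handle end near (55,183), and the fence inner top edge from (389,136) to (372,238).

```bash
python3 - <<'E'
from h import *
c=load('w1'); ex=np.array([.998,-.065]);ey=np.array([.065,.998])
for n,uv,z in [('tubecap',(261,114),.031),('tubecrimp',(258,228),.02),('tubeL',(247,180),.035),('tubeR',(273,180),.035),('knob',(156,173),.078),('fI1',(389,136),.054),('fI2',(372,238),.054),('padT1',(208,124),.0495),('padT2',(203,216),.0495),('leverend',(55,183),.11)]:
    p=at_z(c,uv,z); print(n,p.round(4), 'board', p[:2]@ex, p[:2]@ey)
E
```

```text
tubecap [ 0.4304 -0.0518  0.031 ] board 0.43286524703694745 -0.023719048495820114
tubecrimp [ 0.5644 -0.0514  0.02  ] board 0.5665767927268834 -0.01463817515852486
tubeL [ 0.5002 -0.0649  0.035 ] board 0.5033796550093624 -0.032266877687898377
tubeR [ 0.4992 -0.0366  0.035 ] board 0.5006099163992987 -0.004039551723256645
knob [ 0.4842 -0.1472  0.078 ] board 0.4928158593180516 -0.11545215757867688
fI1 [0.4456 0.0742 0.054 ] board 0.43984760497714664 0.10301272514329742
fI2 [0.5565 0.0747 0.054 ] board 0.5505601079989876 0.11070267832888693
padT1 [ 0.4407 -0.1031  0.0495] board 0.44653503217860935 -0.07425209973203499
padT2 [ 0.5381 -0.1113  0.0495] board 0.544275567868317 -0.07608860483497408
leverend [ 0.4869 -0.2211  0.11  ] board 0.5003273674936125 -0.18897571125875795
```

Call:
play_rows(series=[[[0,-0.003,-0.03,0,0,0,0.75],[0,0,-0.03,0,0,0,0.75],[0,0,-0.03,0,0,0,0.75],[0,0,-0.02,0,0,0,0.75],[0,0,-0.012,0,0,0,0.75],[0,0,-0.01,0,0,0,0.75],[0,0,0,0,0,0,0.75]]])

```text
time: 2.3
tool_pos: [0.4995, -0.0508, 0.0205]
tool_rot: [-0.001, -0.017, 1.0, 0.0]
contact_force: [-1.2, 0.1, 0.4]
gripper_width: 0.752
grasp_force: 0.0
```

Call:
play_rows(series=[[[0,0,0,0,0,0,0.3],[0,0,0,0,0,0,0.3],[0,0,0,0,0,0,0.3],[0,0,0,0,0,0,0.3],[0,0,0,0,0,0,0.3],[0,0,0,0,0,0,0.3]]])

```text
time: 2.9
tool_pos: [0.5001, -0.051, 0.0216]
tool_rot: [0.0, -0.017, 1.0, -0.0]
contact_force: [-0.9, -0.3, -0.5]
gripper_width: 0.303
grasp_force: 0.0
```

Call:
play_rows(series=[[[0,0,0,0,0,0,0.1],[0,0,0,0,0,0,0.1],[0,0,0,0,0,0,0.1],[0,0,0,0,0,0,0.1]]])

```text
time: 3.3
tool_pos: [0.4999, -0.051, 0.0214]
tool_rot: [-0.0, -0.017, 1.0, 0.0]
contact_force: [0.1, 0.5, 1.1]
gripper_width: 0.102
grasp_force: 0.0
```

```bash
python3 - <<'E'
from h import *
d=snap('scene','s2'); e=snap('wrist','w2')
p=proj(d,[[.5,-.05,.03]])[0].astype(int); print(p)
a=d['frame'][p[1]-75:p[1]+75,p[0]-80:p[0]+80]
cv2.imwrite('pics/c2.png',np.hstack([cv2.resize(a,(400,375),interpolation=2),cv2.resize(e['frame'],(400,375))]))
E
```

```text
[211 222]
```

View pics/c2.png

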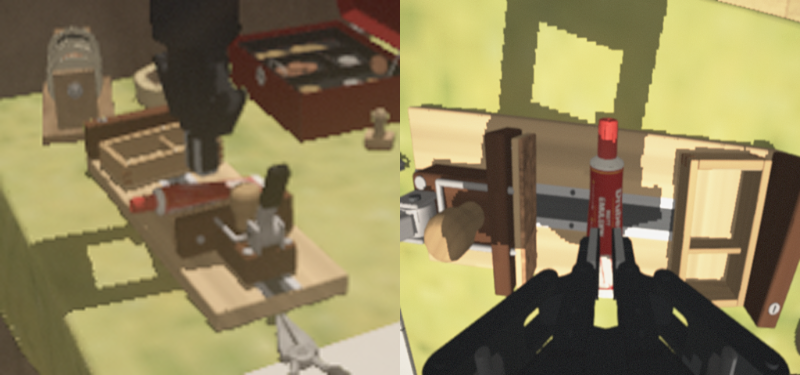

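```bash
python3 - <<'E'
from h import *
c=load('s2');w=load('w2')
for X in ([.5,-.051,.0215],[.5,-.051,.045],[.5,-.071,.0315],[.5,-.031,.0315],[.5,-.037,.0315],[.5,-.065,.0315],[.43,-.051,.031],[.566,-.051,.02]):
    p=proj(c,X)[0]; q=proj(w,X)[0]
    print(X,((p-[131,147])*2.5).round(),(q*[400/512,375/384]+[400,0]).round())
s=manip.state();print(s['gripper_width'],s['grasp_force'],s['contact_force'],s['ft_torque'])
E
```

```text
[0.5, -0.051, 0.0215] [203. 197.] [605. 222.]
[0.5, -0.051, 0.045] [202. 174.] [605. 238.]
[0.5, -0.071, 0.0315] [213. 196.] [581. 228.]
[0.5, -0.031, 0.0315] [193. 179.] [629. 229.]
[0.5, -0.037, 0.0315] [196. 182.] [622. 229.]
[0.5, -0.065, 0.0315] [210. 194.] [588. 228.]
[0.43, -0.051, 0.031] [131. 208.] [608. 120.]
[0.566, -0.051, 0.02] [266. 181.] [603. 298.]
0.09767812153885483 0.0 [-0.29521142  0.18856141  0.33448426] [ 0.02782256 -0.02308217 -0.01714897]
```

```bash
python3 - <<'E'
from h import *
c=load('scene0');w=load('side0')
for z in (.2025,.2155,.2255,.2355): print(z,proj(c,[[.6245-.05,0,z],[.6245+.05,0,z]]).round(1).tolist(),proj(w,[[.6245-.05,0,z],[.6245+.05,0,z]]).round(1).tolist())
for f in('scene0','side0'):
    a=cv2.imread(f'pics/{f}.png').astype(int).sum(2)
    if f=='scene0':
        for u in (228,229,266): print(u,a[100:128,u].tolist())
    else:
        for u in (234,238,242,275): print(u,a[115:165,u].tolist())
E
```

```text
0.2025 [[227.9, 138.1], [264.7, 131.8]] [[270.8, 155.6], [237.0, 172.4]]
0.2155 [[227.8, 132.5], [264.7, 126.5]] [[270.9, 150.3], [236.8, 167.0]]
0.2255 [[227.7, 128.1], [264.8, 122.3]] [[271.0, 146.3], [236.7, 162.7]]
0.2355 [[227.5, 123.8], [264.8, 118.2]] [[271.1, 142.1], [236.6, 158.4]]
228 [106, 106, 100, 101, 117, 137, 128, 128, 109, 108, 109, 114, 114, 112, 117, 117, 120, 119, 178, 264, 245, 186, 184, 181, 178, 183, 181, 179]
229 [103, 99, 98, 116, 166, 215, 215, 208, 190, 192, 188, 196, 195, 194, 196, 193, 196, 197, 221, 266, 241, 176, 182, 177, 181, 178, 182, 181]
266 [248, 247, 246, 244, 241, 244, 238, 237, 239, 238, 242, 241, 243, 242, 238, 195, 123, 121, 118, 123, 113, 117, 107, 118, 120, 118, 123, 123]
234 [131, 133, 128, 142, 121, 131, 135, 139, 131, 141, 134, 149, 147, 131, 150, 133, 143, 163, 138, 145, 139, 151, 145, 153, 153, 143, 142, 135, 131, 137, 136, 146, 161, 153, 158, 162, 164, 246, 388, 505, 594, 629, 636, 636, 637, 631, 632, 638, 642, 636]
238 [147, 144, 139, 170, 142, 132, 121, 133, 138, 131, 127, 124, 140, 172, 265, 330, 357, 374, 314, 206, 152, 150, 148, 149, 151, 150, 161, 165, 162, 158, 156, 164, 167, 157, 174, 164, 163, 158, 154, 183, 210, 276, 318, 349, 433, 527, 582, 599, 559, 489]
242 [130, 122, 110, 145, 220, 345, 425, 494, 488, 418, 280, 176, 164, 175, 162, 171, 152, 133, 144, 131, 152, 190, 279, 328, 348, 346, 317, 297, 294, 299, 294, 284, 287, 302, 286, 271, 278, 279, 270, 293, 310, 311, 332, 381, 420, 420, 423, 409, 411, 398]
275 [114, 132, 148, 122, 132, 130, 126, 129, 130, 184, 236, 267, 262, 260, 271, 270, 282, 287, 276, 276, 275, 316, 363, 384, 389, 399, 442, 461, 477, 475, 480, 489, 485, 483, 490, 501, 503, 509, 512, 505, 509, 506, 498, 500, 503, 500, 501, 488, 462, 428]
```

The pictures show the real fingertips about 24 mm above the reported TCP: row 119 in scene0, against row 132 predicted with the fingers open. The fingers closed above the tube without touching it. I'll reopen and go about 24 mm lower, watching the force.

Call:
play_rows(series=[[[0,0,0,0,0,0,0.75],[0,0,0,0,0,0,0.75],[0,0,0,0,0,0,0.75],[0,0,0,0,0,0,0.75],[0,0,0,0,0,0,0.75],[0,0,0,0,0,0,0.75],[0,0,-0.008,0,0,0,0.75],[0,0,-0.008,0,0,0,0.75],[0,0,-0.006,0,0,0,0.75],[0,0,0,0,0,0,0.75]]])

```text
time: 4.4
tool_pos: [0.4986, -0.0507, -0.0023]
tool_rot: [-0.002, -0.017, 1.0, 0.0]
contact_force: [-0.7, 1.1, 1.4]
gripper_width: 0.75
grasp_force: 0.0
```

Call:
play_rows(series=[[[0,0,0,0,0,0,0.2],[0,0,0,0,0,0,0.2],[0,0,0,0,0,0,0.2],[0,0,0,0,0,0,0.2],[0,0,0,0,0,0,0.2],[0,0,0,0,0,0,0.2]]])

```text
time: 5.0
tool_pos: [0.5009, -0.0512, 0.0012]
tool_rot: [0.001, -0.018, 1.0, -0.0]
contact_force: [-2.9, 1.3, 8.0]
gripper_width: 0.311
grasp_force: 54.3
```

Call:
play_rows(series=[[[0,0,0.02,0,0,0,0.2],[0,0,0.03,0,0,0,0.2],[0,0,0.03,0,0,0,0.2],[0.03,0,0,0,0,0,0.2],[0.03,0,0,0,0,0,0.2],[0.03,0,0,0,0,0,0.2],[0.03,0,0,0,0,-8,0.2],[0,0,0,0,0,-8,0.2],[0,0,0,0,0,-8,0.2],[0,0,0,0,0,-8,0.2]]])

```text
time: 6.0
tool_pos: [0.6204, -0.051, 0.0795]
tool_rot: [0.0, 0.262, 0.965, -0.0]
contact_force: [0.2, -0.4, -0.1]
gripper_width: 0.199
grasp_force: 0.0
```

Call:
play_rows(series=[[[0,-0.01,0,0,0,-8,0.2],[0,-0.01,0,0,0,-8,0.2],[0,-0.01,0,0,0,-8,0.2],[0,-0.01,0,0,0,-8,0.2],[0,-0.01,0,0,0,-8,0.2],[0,-0.01,0,0,0,-8,0.2],[0,-0.01,0,0,0,-8,0.2],[0,-0.01,0,0,0,-7.5,0.2],[0,0,0,0,0,0,0.2],[0,0,0,0,0,0,0.2]]])

```text
time: 7.0
tool_pos: [0.6201, -0.1309, 0.0796]
tool_rot: [0.0, 0.728, 0.686, 0.0]
contact_force: [-0.4, 0.8, 0.1]
gripper_width: 0.201
grasp_force: 0.0
```

```bash
python3 - <<'E'
from h import *
d=snap('scene','s3'); e=snap('wrist','w3')
p=proj(d,[[.6,-.1,.05]])[0].astype(int); print(p); s=manip.state(); print(s['tool_pos'],s['tool_rot'],s['grasp_force'],s['gripper_width'])
a=d['frame'][p[1]-75:p[1]+75,p[0]-80:p[0]+80]
cv2.imwrite('pics/c3.png',np.hstack([cv2.resize(a,(400,375),interpolation=2),cv2.resize(e['frame'],(400,375))]))
E
```

```text
[261 212]
[ 0.62000654 -0.13055432  0.07947606] [-3.99879834e-05  7.27649154e-01  6.85949486e-01  9.60722325e-05] 0.0 0.197994354073759
```

View pics/c3.png

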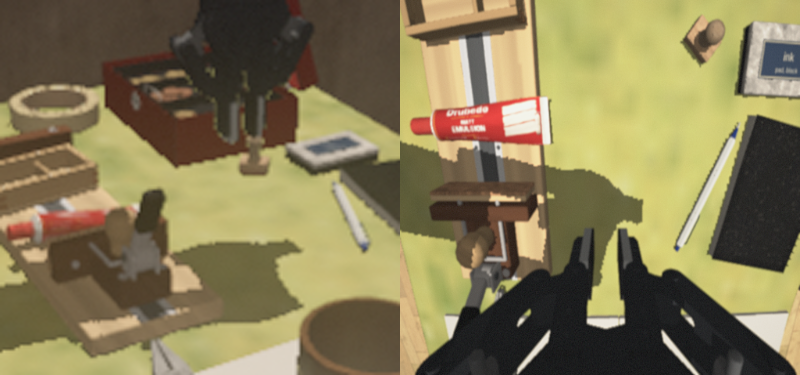

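The tube slipped out: it still lies on the board in the crop, wrist-side from (412,126) to (549,120). The grasp was too shallow. I'll measure the true tip height and the tube again.

```bash
python3 - <<'E'
from h import *
c=load('s3');w=load('w3')
for z in (.0795,.0945,.1045,.1145,.1245): print(z,((proj(c,[[.61,-.1305,z],[.63,-.1305,z]])-[181,137])*2.5).round(1).tolist(),(proj(w,[[.61,-.1305,z],[.63,-.1305,z]])*[400/512,375/384]+[400,0]).round(1).tolist())
f=lambda u,v:((u-400)*512/400,v*384/375)
for n,uv,z in [('cap',(412,126),.031),('crimp',(549,120),.02),('midtop',(489,102),.035),('midbot',(489,142),.035),('knob',(472,247),.075)]: print(n,at_z(w,f(*uv),z).round(4))
E
```

```text
0.0795 [[229.4, 167.8], [248.0, 162.6]] [[594.6, 222.6], [617.5, 221.1]]
0.0945 [[229.6, 152.1], [248.4, 147.1]] [[593.7, 232.6], [618.5, 230.9]]
0.1045 [[229.8, 141.5], [248.7, 136.6]] [[593.1, 240.2], [619.3, 238.5]]
0.1145 [[230.0, 130.8], [248.9, 126.0]] [[592.3, 248.7], [620.1, 246.9]]
0.1245 [[230.1, 120.0], [249.2, 115.3]] [[591.5, 258.4], [621.1, 256.4]]
cap [ 0.4231 -0.0554  0.031 ]
crimp [ 0.5644 -0.0616  0.02  ]
midtop [ 0.5116 -0.0434  0.035 ]
midbot [ 0.5049 -0.074   0.035 ]
knob [ 0.4924 -0.1463  0.075 ]
```

Call:
play_rows(series=[[[0,0.018,0,0,0,8.5,0.55],[0,0.018,0,0,0,8.5,0.55],[0,0.018,0,0,0,8.5,0.55],[0,0.018,0,0,0,8.5,0.55],[-0.022,0,0,0,0,8.5,0.55],[-0.022,0,0,0,0,8.5,0.55],[-0.022,0,0,0,0,8.5,0.55],[-0.022,0,0,0,0,8.5,0.55],[-0.022,0,0,0,0,8.5,0.55],[-0.022,0,0,0,0,8.5,0.55]]])

```text
time: 8.1
tool_pos: [0.4871, -0.0585, 0.0794]
tool_rot: [0.0, 0.07, 0.998, 0.0]
contact_force: [-1.0, -0.4, 0.0]
gripper_width: 0.549
grasp_force: 0.0
```

Call:
play_rows(series=[[[0,0,-0.02,0,0,6,0.55],[0,0,-0.02,0,0,0,0.55],[0,0,-0.02,0,0,0,0.55],[0,0,-0.01,0,0,0,0.55],[0,0,-0.008,0,0,0,0.55],[0,0,0,0,0,0,0.55]]])

```text
time: 8.7
tool_pos: [0.4874, -0.0586, 0.0006]
tool_rot: [-0.001, 0.021, 1.0, 0.0]
contact_force: [0.2, -0.1, 0.1]
gripper_width: 0.551
grasp_force: 0.0
```

Call:
play_rows(series=[[[0,0,-0.002,0,0,0,0.55],[0,0,-0.001,0,0,0,0.55],[0,0,0,0,0,0,0.55]]])

```text
time: 9.0
tool_pos: [0.4885, -0.0591, -0.001]
tool_rot: [0.001, 0.022, 1.0, -0.0]
contact_force: [0.4, -0.3, -0.1]
gripper_width: 0.544
grasp_force: 0.0
```

Not touching yet; lower step by step until light contact with the board.

Call:
play_rows(series=[[[0,0,-0.002,0,0,0,0.55],[0,0,-0.002,0,0,0,0.55],[0,0,0,0,0,0,0.55]]])

```text
time: 9.3
tool_pos: [0.4877, -0.0589, -0.0059]
tool_rot: [-0.0, 0.022, 1.0, 0.0]
contact_force: [0.1, -0.6, -0.7]
gripper_width: 0.549
grasp_force: 0.0
```

Call:
play_rows(series=[[[0,0,-0.002,0,0,0,0.55],[0,0,-0.001,0,0,0,0.55],[0,0,0,0,0,0,0.55]]])

```text
time: 9.6
tool_pos: [0.4878, -0.0589, -0.0089]
tool_rot: [-0.0, 0.022, 1.0, 0.0]
contact_force: [-0.2, -0.5, -0.7]
gripper_width: 0.55
grasp_force: 0.0
```

Call:
play_rows(series=[[[0,0,-0.002,0,0,0,0.55],[0,0,0,0,0,0,0.55]]])

```text
time: 9.8
tool_pos: [0.4878, -0.0589, -0.0109]
tool_rot: [-0.0, 0.022, 1.0, 0.0]
contact_force: [-1.4, 0.5, -0.0]
gripper_width: 0.554
grasp_force: 0.0
```

Call:
play_rows(series=[[[0,0,0.001,0,0,0,0.35],[0,0,0.001,0,0,0,0.2],[0,0,0,0,0,0,0.2],[0,0,0,0,0,0,0.2],[0,0,0,0,0,0,0.2]]])

```text
time: 10.3
tool_pos: [0.4879, -0.059, -0.0087]
tool_rot: [-0.0, 0.022, 1.0, 0.0]
contact_force: [0.5, -0.4, -1.2]
gripper_width: 0.325
grasp_force: 58.9
```

Call:
play_rows(series=[[[0,0,0.005,0,0,0,0.2],[0,0,0.01,0,0,0,0.2],[0,0,0.01,0,0,0,0.2],[0,0,0,0,0,0,0.2]]])

```text
time: 10.7
tool_pos: [0.4899, -0.0595, 0.0189]
tool_rot: [0.002, 0.022, 1.0, -0.001]
contact_force: [-0.5, 0.0, -0.2]
gripper_width: 0.321
grasp_force: 58.9
```

Call:
play_rows(series=[[[0,0,0.02,0,0,0,0.2],[0,0,0.02,0,0,0,0.2],[0,0,0.015,0,0,0,0.2],[0.027,0,0,0,0,0,0.2],[0.027,0,0,0,0,0,0.2],[0.027,0,0,0,0,0,0.2],[0.027,0,0,0,0,-8,0.2],[0.027,0,0,0,0,-8,0.2],[0,0,0,0,0,-8,0.2],[0,0,0,0,0,-8,0.2]]])

```text
time: 11.7
tool_pos: [0.6237, -0.059, 0.0713]
tool_rot: [-0.0, 0.299, 0.954, -0.0]
contact_force: [-0.3, -1.4, -0.1]
gripper_width: 0.316
grasp_force: 59.0
```

Call:
play_rows(series=[[[0,-0.01,0,0,0,-8,0.2],[0,-0.01,0,0,0,-8,0.2],[0,-0.01,0,0,0,-8,0.2],[0,-0.01,0,0,0,-8,0.2],[0,-0.01,0,0,0,-8,0.2],[0,-0.01,0,0,0,-8,0.2],[0,-0.01,0,0,0,-8,0.2],[0,0,0,0,0,-3,0.2],[0,0,0,0,0,0,0.2]]])

```text
time: 12.6
tool_pos: [0.6229, -0.1293, 0.0715]
tool_rot: [-0.0, 0.729, 0.685, -0.0]
contact_force: [-0.3, 0.2, -0.7]
gripper_width: 0.321
grasp_force: 59.1
```

Call:
play_rows(series=[[[0,0,-0.025,0,0,0,0.2],[0,0,-0.025,0,0,0,0.2],[0,0,-0.025,0,0,0,0.2],[0,0,-0.012,0,0,0,0.2],[0,0,-0.007,0,0,0,0.2],[0,0,0,0,0,0,0.2]]])

```text
time: 13.2
tool_pos: [0.6227, -0.1288, -0.0231]
tool_rot: [-0.001, 0.728, 0.685, -0.0]
contact_force: [0.2, 0.4, -0.5]
gripper_width: 0.318
grasp_force: 59.0
```

Call:
play_rows(series=[[[0,0,-0.001,0,0,0,0.2],[0,0,-0.001,0,0,0,0.2],[0,0,0,0,0,0,0.2]]])

```text
time: 13.5
tool_pos: [0.6237, -0.1293, -0.0235]
tool_rot: [0.001, 0.728, 0.685, 0.0]
contact_force: [-0.3, -0.6, -0.5]
gripper_width: 0.324
grasp_force: 59.0
```

Release here (about 2–3 mm up), lift and look.

Call:
play_rows(series=[[[0,0,-0.001,0,0,0,0.45],[0,0,0,0,0,0,0.6],[0,0,0,0,0,0,0.6],[0,0,0,0,0,0,0.6],[0,0,0.03,0,0,0,0.6],[0,0,0.04,0,0,0,0.6],[0,0,0.04,0,0,0,0.6],[0,0,0.03,0,0,0,0.6],[0,0,0,0,0,0,0.6],[0,0,0,0,0,0,0.6]]])

```text
time: 14.5
tool_pos: [0.6235, -0.1291, 0.1154]
tool_rot: [0.001, 0.728, 0.685, 0.0]
contact_force: [0.1, -0.7, -0.3]
gripper_width: 0.6
grasp_force: 0.0
```

```bash
python3 - <<'E'
from h import *
d=snap('scene','s4'); e=snap('wrist','w4')
p=proj(d,[[.6,-.1,.05]])[0].astype(int); print(p); s=manip.state(); print(s['tool_pos'],s['tool_rot'],s['grasp_force'],s['gripper_width'])
a=d['frame'][p[1]-75:p[1]+75,p[0]-80:p[0]+80]
cv2.imwrite('pics/c4.png',np.hstack([cv2.resize(a,(288,270),interpolation=2),np.zeros((384-270,288,3),np.uint8)]) if 0 else np.hstack([np.vstack([cv2.resize(a,(288,270),interpolation=2),np.zeros((114,288,3),np.uint8)]),e['frame']]))
E
```

```text
[261 212]
[ 0.62183009 -0.12862133  0.11251379] [-1.31952403e-03  7.28368438e-01  6.85184039e-01 -7.13899088e-04] 0.0 0.6038604172542685
```

View pics/c4.png

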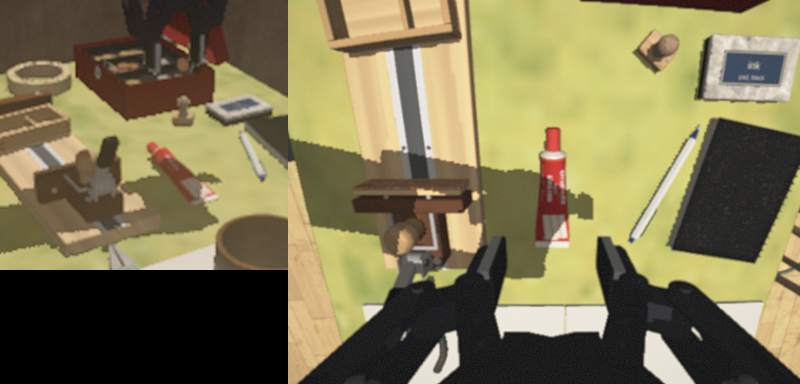

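The tube lies on the table clear of the board: wrist crop (540–570, 128–247), board edge near column 480. The knob head is at about (402,236) in the crop, which is (114,236) in the wrist frame.

```bash
python3 - <<'E'
from h import *
c=load('w4'); ex=np.array([.998,-.065]);ey=np.array([.065,.998]); ff=np.array([.5055,.083])
for n,uv,z in [('knob',(114,236),.072),('padL',(70,180),.0495),('padR',(181,183),.0495),('tubecap',(265,128),.015),('crimp',(264,247),.005),('boardedge',(192,190),.018),('boardedge2',(182,60),.018)]:
    p=at_z(c,uv,z); r=p[:2]-ff; print(n,p.round(4),'rel',(r@ex).round(4),(r@ey).round(4))
for z in (.1145,.1385,.1485): print(z,proj(c,[[.622-.035,-.129,z],[.622+.035,-.129,z]]).round(0).tolist())
c=load('w1'); 
for n,uv in [('f1',(389,136)),('f2',(372,238))]: print(n,at_z(c,uv,.054)[:2]@ey-ff@ey)
E
```

```text
knob [ 0.4908 -0.1489  0.072 ] rel 0.0005 -0.2324
padL [ 0.4485 -0.1018  0.0495] rel -0.0449 -0.1882
padR [ 0.5497 -0.1111  0.0495] rel 0.0567 -0.1908
tubecap [ 0.6273 -0.0708  0.015 ] rel 0.1316 -0.1456
crimp [ 0.6183 -0.2043  0.005 ] rel 0.1312 -0.2794
boardedge [ 0.5495 -0.1275  0.018 ] rel 0.0575 -0.2072
boardedge2 [ 0.5571 -0.0063  0.018 ] rel 0.0573 -0.0858
0.1145 [[212.0, 231.0], [315.0, 225.0]]
0.1385 [[205.0, 249.0], [322.0, 242.0]]
0.1485 [[201.0, 258.0], [326.0, 251.0]]
f1 -0.012678774856702588
f2 -0.004988821671113072
```

Call:
play_rows(series=[[[-0.033,-0.005,0,0,0,0,0.6],[-0.033,-0.005,0,0,0,0,0.6],[-0.033,-0.005,0,0,0,0,0.6],[-0.033,-0.005,0,0,0,0,0.6],[0,0,0,0,0,0,0.6],[0,0,0,0,0,0,0.6],[0,0,-0.02,0,0,0,0.6],[0,0,-0.02,0,0,0,0.6],[0,0,0,0,0,0,0.6],[0,0,0,0,0,0,0.6]]])

```text
time: 15.6
tool_pos: [0.4912, -0.1487, 0.0739]
tool_rot: [-0.001, 0.728, 0.685, -0.0]
contact_force: [-0.7, -0.5, 0.6]
gripper_width: 0.6
grasp_force: 0.0
```

Call:
play_rows(series=[[[0,0,-0.02,0,0,0,0.6],[0,0,-0.015,0,0,0,0.6],[0,0,-0.01,0,0,0,0.6],[0,0,0,0,0,0,0.6],[0,0,0,0,0,0,0.6]]])

```text
time: 16.1
tool_pos: [0.4911, -0.149, 0.0296]
tool_rot: [-0.0, 0.728, 0.685, -0.0]
contact_force: [-0.1, -0.1, 0.5]
gripper_width: 0.598
grasp_force: 0.0
```

Call:
play_rows(series=[[[0,0,-0.002,0,0,0,0.2],[0,0,0,0,0,0,0.2],[0,0,0,0,0,0,0.2],[0,0,0,0,0,0,0.2],[0,0,0,0,0,0,0.2]]])

```text
time: 16.6
tool_pos: [0.4885, -0.149, 0.0281]
tool_rot: [-0.002, 0.728, 0.685, -0.002]
contact_force: [-10.3, 0.7, 9.6]
gripper_width: 0.283
grasp_force: 58.3
```

```bash
python3 - <<'E'
from h import *
d=snap('scene','s5'); e=snap('wrist','w5')
s=manip.state(); print(s['time'],s['tool_pos'],s['grasp_force'],s['gripper_width'],s['contact_force'])
a=d['frame'][150:280,150:290]
cv2.imwrite('pics/c5.png',np.hstack([np.vstack([cv2.resize(a,(288,267),interpolation=2),np.zeros((117,288,3),np.uint8)]),e['frame']]))
E
```

```text
16.7 [ 0.48849187 -0.14905381  0.02816115] 58.31045078113675 0.2832400943423351 [-11.42313379  -0.11594923   9.25087297]
```

View pics/c5.png

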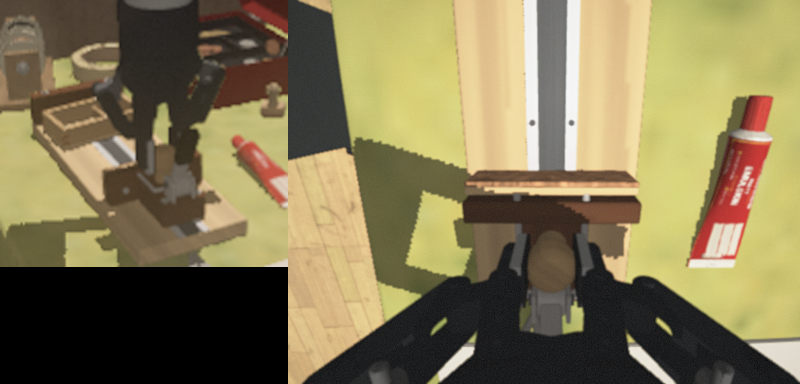

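Call:
play_rows(series=[[[-0.002,0.002,0,0,0,0,0.2],[0.0003,0.005,0,0,0,0,0.2],[0.0006,0.009,0,0,0,0,0.2],[0.0006,0.009,0,0,0,0,0.2],[0.0006,0.009,0,0,0,0,0.2],[0.0006,0.009,0,0,0,0,0.2],[0.0006,0.009,0,0,0,0,0.2],[0,0,0,0,0,0,0.2]]])

```text
time: 17.5
tool_pos: [0.4916, -0.0991, 0.0282]
tool_rot: [0.001, 0.728, 0.686, -0.003]
contact_force: [-4.6, -7.6, 2.4]
gripper_width: 0.283
grasp_force: 59.7
```

```bash
python3 - <<'E'
from h import *
e=snap('wrist','w6')
s=manip.state(); print(s['time'],s['tool_pos'],s['grasp_force'],s['gripper_width'],s['contact_force'])
ex=np.array([.998,-.065]);ey=np.array([.065,.998]); ff=np.array([.5055,.083])
c5=load('w5')
for uv in [(181,172),(348,172)]: p=at_z(c5,uv,.0495); print(p.round(4),((p[:2]-ff)@ey).round(4))
# edge shift of jaw between w5 and w6 in image: template match around the jaw plate
a=cv2.imread('pics/w5.png'); T=a[165:225,185:345]; r=cv2.matchTemplate(e['frame'],T,5); print(cv2.minMaxLoc(r))
E
```

```text
17.55 [ 0.4916741  -0.0991282   0.02822306] 59.67621060088277 0.28391555103612653 [-4.06981713 -7.15725421  2.05855874]
[ 0.4448 -0.1024  0.0495] -0.1889
[ 0.5382 -0.108   0.0495] -0.1884
(-0.41013240814208984, 0.9804071187973022, (141, 31), (185, 165))
```

Call:
play_rows(series=[[[0.0006,0.008,0,0,0,0,0.2],[0.0006,0.008,0,0,0,0,0.2],[0.0006,0.008,0,0,0,0,0.2],[0.0006,0.008,0,0,0,0,0.2],[0.0005,0.008,0,0,0,0,0.2],[0.0005,0.008,0,0,0,0,0.2],[0.0005,0.008,0,0,0,0,0.2],[0,0,0,0,0,0,0.2]]])

```text
time: 18.35
tool_pos: [0.4951, -0.0431, 0.0282]
tool_rot: [0.001, 0.728, 0.686, -0.003]
contact_force: [-5.9, -7.9, 5.2]
gripper_width: 0.284
grasp_force: 59.9
```

Call:
play_rows(series=[[[0.0004,0.005,0,0,0,0,0.2],[0.0004,0.005,0,0,0,0,0.2],[0,0,0,0,0,0,0.2]]])

```text
time: 18.65
tool_pos: [0.4956, -0.0336, 0.0282]
tool_rot: [0.001, 0.728, 0.686, -0.004]
contact_force: [-6.5, -9.9, 5.2]
gripper_width: 0.284
grasp_force: 60.0
```

Call:
play_rows(series=[[[0.0002,0.003,0,0,0,0,0.2],[0.0002,0.003,0,0,0,0,0.2],[0,0,0,0,0,0,0.2]]])

```text
time: 18.95
tool_pos: [0.496, -0.028, 0.0282]
tool_rot: [0.001, 0.728, 0.686, -0.004]
contact_force: [-7.4, -11.0, 5.7]
gripper_width: 0.282
grasp_force: 60.0
```

Call:
play_rows(series=[[[0.0002,0.002,0,0,0,0,0.2],[0.0001,0.002,0,0,0,0,0.2],[0,0,0,0,0,0,0.2],[0,0,0,0,0,0,0.2]]])

```text
time: 19.35
tool_pos: [0.4962, -0.0242, 0.0282]
tool_rot: [0.001, 0.728, 0.685, -0.004]
contact_force: [-8.0, -10.2, 6.1]
gripper_width: 0.282
grasp_force: 60.0
```

Call:
play_rows(series=[[[0.0001,0.002,0,0,0,0,0.2],[0,0,0,0,0,0,0.2],[0,0,0,0,0,0,0.2]]])

```text
time: 19.65
tool_pos: [0.4963, -0.0222, 0.0282]
tool_rot: [0.001, 0.728, 0.685, -0.004]
contact_force: [-7.6, -11.7, 6.5]
gripper_width: 0.281
grasp_force: 60.0
```

```bash
python3 - <<'E'
from h import *
d=snap('scene','s7'); e=snap('wrist','w7')
s=manip.state(); print(s['time'],s['tool_pos'],s['contact_force'])
a=d['frame'][150:280,150:290]
cv2.imwrite('pics/c7.png',np.hstack([np.vstack([cv2.resize(a,(288,267),interpolation=2),np.zeros((117,288,3),np.uint8)]),e['frame']]))
E
```

```text
19.75 [ 0.49630356 -0.02224824  0.02816866] [ -7.33654588 -10.77042836   5.87522674]
```

View pics/c7.png

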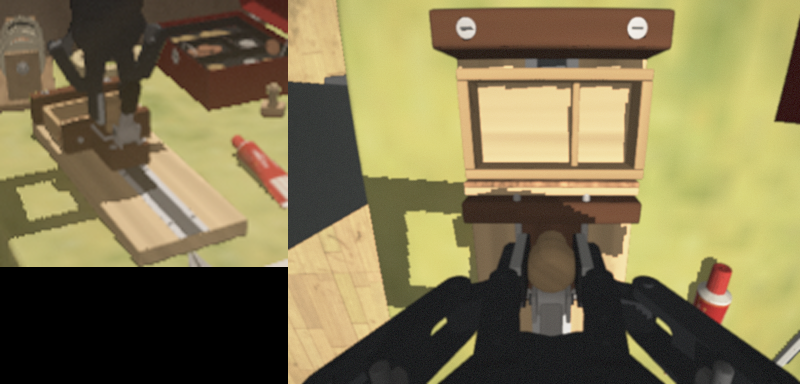

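The tray has squared up on the pad: its far edge is at row 69 and its near edge at row 179. There is still a small gap to the fence, whose inner top edge is near row 51.

```bash
python3 - <<'E'
from h import *
c=load('w7'); ex=np.array([.998,-.065]);ey=np.array([.065,.998])
for n,uv,z in [('fenceIn',(263,51),.054),('trayFar',(263,69),.044),('trayNear',(263,181),.044),('padfront',(263,181),.0495),('padback',(263,192),.0495)]:
    p=at_z(c,uv,z);print(n,p.round(4),(p[:2]@ey).round(4))
a=cv2.imread('pics/w7.png')
for u in (170,263,330): print(u,a[44:76,u].sum(1).tolist(), a[172:200,u].sum(1).tolist())
E
```

```text
fenceIn [0.5022 0.0823 0.054 ] 0.1148
trayFar [0.5018 0.0754 0.044 ] 0.1078
trayNear [0.4981 0.0151 0.044 ] 0.0474
padfront [0.4982 0.0166 0.0495] 0.049
padback [0.4978 0.0101 0.0495] 0.0425
170 [236, 224, 198, 182, 170, 130, 100, 97, 96, 90, 83, 115, 85, 81, 114, 172, 253, 280, 269, 277, 275, 309, 363, 442, 500, 534, 551, 560, 561, 557, 553, 550] [540, 544, 541, 543, 531, 546, 538, 543, 537, 492, 349, 262, 259, 259, 263, 253, 266, 261, 259, 260, 270, 267, 268, 276, 266, 262, 259, 263]
263 [238, 219, 204, 172, 138, 121, 87, 94, 92, 96, 96, 109, 97, 94, 111, 149, 174, 170, 171, 168, 162, 180, 255, 395, 491, 541, 557, 557, 554, 544, 544, 537] [554, 551, 540, 543, 539, 518, 445, 320, 258, 298, 406, 470, 484, 467, 471, 531, 612, 642, 640, 638, 637, 635, 558, 359, 160, 109, 105, 110]
330 [265, 252, 235, 203, 177, 128, 94, 86, 91, 71, 97, 104, 84, 101, 137, 225, 273, 290, 294, 285, 291, 381, 528, 573, 545, 530, 545, 556, 548, 548, 546, 539] [553, 550, 544, 538, 535, 529, 469, 330, 225, 261, 375, 449, 488, 479, 451, 487, 609, 645, 645, 642, 646, 638, 568, 378, 187, 129, 125, 121]
```

Call:
play_rows(series=[[[0.0001,0.002,0,0,0,0,0.2],[0.0002,0.003,0,0,0,0,0.2],[0,0,0,0,0,0,0.2],[0,0,0,0,0,0,0.2]]])

```text
time: 20.15
tool_pos: [0.4966, -0.0171, 0.0282]
tool_rot: [0.001, 0.728, 0.685, -0.004]
contact_force: [-6.9, -10.6, 5.8]
gripper_width: 0.281
grasp_force: 60.0
```

Call:
play_rows(series=[[[0.0001,0.001,0,0,0,0,0.2],[0,0,0,0,0,0,0.2],[0,0,0,0,0,0,0.2]]])

```text
time: 20.45
tool_pos: [0.4967, -0.0163, 0.0282]
tool_rot: [0.001, 0.728, 0.685, -0.004]
contact_force: [-8.2, -11.6, 5.5]
gripper_width: 0.284
grasp_force: 60.0
```

Call:
play_rows(series=[[[0.0001,0.001,0,0,0,0,0.2],[0,0,0,0,0,0,0.2],[0,0,0,0,0,0,0.2]]])

```text
time: 20.75
tool_pos: [0.4968, -0.0154, 0.0282]
tool_rot: [0.001, 0.728, 0.685, -0.004]
contact_force: [-8.1, -11.4, 6.6]
gripper_width: 0.284
grasp_force: 60.1
```

Call:
play_rows(series=[[[0.0001,0.001,0,0,0,0,0.2],[0,0,0,0,0,0,0.2],[0,0,0,0,0,0,0.2]]])

```text
time: 21.05
tool_pos: [0.4968, -0.0149, 0.0282]
tool_rot: [0.001, 0.728, 0.686, -0.005]
contact_force: [-8.6, -14.1, 6.2]
gripper_width: 0.288
grasp_force: 60.1
```

Call:
play_rows(series=[[[0.0001,0.001,0,0,0,0,0.2],[0,0,0,0,0,0,0.2],[0,0,0,0,0,0,0.2]]])

```text
time: 21.35
tool_pos: [0.4968, -0.0149, 0.0282]
tool_rot: [0.002, 0.728, 0.686, -0.005]
contact_force: [-9.7, -17.2, 5.6]
gripper_width: 0.285
grasp_force: 60.0
```

```bash
python3 - <<'E'
from h import *
e=snap('wrist','w8'); s=manip.state(); print(s['tool_pos'],s['contact_force'])
b=cv2.imread('pics/w7.png'); a=e['frame']
for u in (190,263,330): print(u,a[36:80,u].sum(1).tolist(), a[172:200,u].sum(1).tolist())
for n,T0 in [('tray',(60,100,150,360)),('fence',(8,45,150,380)),('jaw',(195,225,180,350))]:
    r0,r1,c0,c1=T0; r=cv2.matchTemplate(a[max(0,r0-40):r1+40,c0-10:c1+10],b[r0:r1,c0:c1],5); print(n,cv2.minMaxLoc(r)[1],cv2.minMaxLoc(r)[3],max(0,r0-40))
E
```

```text
[ 0.49678168 -0.01491365  0.02820608] [ -8.47408312 -17.87915154   5.94439534]
190 [262, 267, 261, 258, 256, 260, 264, 254, 269, 264, 266, 272, 265, 262, 263, 259, 260, 266, 278, 256, 267, 263, 261, 263, 247, 244, 228, 203, 173, 142, 113, 125, 226, 353, 493, 553, 565, 569, 559, 563, 555, 550, 528, 446] [571, 567, 563, 552, 551, 534, 454, 319, 226, 295, 400, 478, 504, 493, 476, 514, 604, 637, 637, 588, 429, 314, 281, 183, 119, 111, 112, 115]
263 [273, 267, 273, 271, 266, 266, 266, 260, 272, 269, 266, 262, 273, 276, 275, 259, 269, 269, 278, 268, 273, 273, 267, 265, 255, 241, 223, 204, 161, 131, 104, 157, 273, 418, 542, 564, 562, 551, 554, 549, 542, 538, 496, 396] [566, 554, 548, 541, 541, 532, 457, 323, 232, 277, 371, 453, 492, 472, 443, 490, 603, 646, 649, 642, 642, 640, 590, 388, 172, 91, 100, 115]
330 [275, 271, 263, 264, 265, 262, 267, 267, 268, 272, 272, 279, 264, 271, 260, 263, 270, 270, 284, 272, 281, 281, 291, 286, 281, 278, 258, 229, 192, 150, 119, 158, 317, 471, 548, 555, 552, 553, 549, 545, 547, 553, 533, 454] [563, 557, 543, 542, 543, 536, 503, 387, 272, 256, 352, 462, 495, 489, 470, 512, 610, 647, 653, 646, 646, 639, 609, 468, 264, 148, 129, 131]
tray 0.8422486782073975 (10, 41) 20
fence 0.9591867327690125 (10, 25) 0
jaw 0.9734053015708923 (10, 40) 155
```

```bash
python3 - <<'E'
from h import *
ey=np.array([.065,.998])
for f,rf,rt in (('w7',48,67),('w8',64,68.5)):
    c=load(f); print(f,[ (at_z(c,(u,rf),.054)[:2]@ey-at_z(c,(u,rt),.044)[:2]@ey).round(4) for u in (190,263,330)])
E
```

```text
w7 [np.float64(0.0073), np.float64(0.0073), np.float64(0.0073)]
w8 [np.float64(0.001), np.float64(0.001), np.float64(0.001)]
```

Call:
play_rows(series=[[[0.0001,0.001,0,0,0,0,0.2],[0,0,0,0,0,0,0.2],[0,0,0,0,0,0,0.2]]])

```text
time: 21.7
tool_pos: [0.4968, -0.0149, 0.0282]
tool_rot: [0.003, 0.728, 0.686, -0.006]
contact_force: [-9.0, -20.8, 5.6]
gripper_width: 0.289
grasp_force: 60.0
```

Force has risen to 21 N with the jaw stalled and the tray flush against the fence. Next: ease the push, let go, rise.

Call:
play_rows(series=[[[0,-0.002,0,0,0,0,0.2],[0,0,0,0,0,0,0.2],[0,0,0,0,0,0,0.4],[0,0,0,0,0,0,0.5],[0,0,0,0,0,0,0.5],[0,0,0.03,0,0,0,0.5],[0,0,0.03,0,0,0,0.5],[0,0,0.04,0,0,0,0.5],[0,0,0,0,0,0,0.0],[0,0,0,0,0,0,0.0]]])

```text
time: 22.7
tool_pos: [0.4997, -0.0108, 0.129]
tool_rot: [0.001, 0.728, 0.685, 0.001]
contact_force: [-0.3, 0.8, -1.0]
gripper_width: 0.164
grasp_force: 0.0
```

```bash
python3 - <<'E'
from h import *
c=load('w8'); print('knob',at_z(c,(263,258),.08).round(4))
e=snap('wrist','w9'); s=manip.state(); print(s['time'],s['tool_pos'],s['contact_force'],s['gripper_width'])
a=e['frame']; w=load('w9')
# knob: brown blob between fingers; check jaw/fence gap: rows along track centre
u=int(proj(w,[.5035,.06,.044])[0][0]); print(u)
g=a[:,u].sum(1); print([(i,int(g[i])) for i in range(0,300,3)])
hsv=cv2.cvtColor(a,cv2.COLOR_BGR2HSV)
for X in ([.4965,-.014,.08],[.5,.045,.0495],[.505,.083,.054]): print(X,proj(w,X)[0])
E
```

```text
knob [ 0.4969 -0.0066  0.08  ]
22.75 [ 0.49853477 -0.01069214  0.127266  ] [-0.63153345 -0.08200419 -1.3613258 ] 0.08044408222238815
262
[(0, 516), (3, 518), (6, 512), (9, 518), (12, 530), (15, 523), (18, 528), (21, 538), (24, 536), (27, 540), (30, 539), (33, 540), (36, 549), (39, 540), (42, 549), (45, 542), (48, 548), (51, 545), (54, 543), (57, 533), (60, 529), (63, 504), (66, 275), (69, 281), (72, 276), (75, 270), (78, 276), (81, 276), (84, 246), (87, 281), (90, 559), (93, 502), (96, 245), (99, 535), (102, 610), (105, 611), (108, 613), (111, 603), (114, 610), (117, 618), (120, 621), (123, 627), (126, 619), (129, 578), (132, 583), (135, 611), (138, 626), (141, 625), (144, 643), (147, 245), (150, 539), (153, 541), (156, 324), (159, 488), (162, 641), (165, 359), (168, 153), (171, 257), (174, 278), (177, 263), (180, 252), (183, 147), (186, 145), (189, 196), (192, 219), (195, 234), (198, 266), (201, 267), (204, 254), (207, 240), (210, 228), (213, 237), (216, 246), (219, 224), (222, 187), (225, 260), (228, 285), (231, 293), (234, 269), (237, 272), (240, 272), (243, 267), (246, 274), (249, 266), (252, 268), (255, 110), (258, 71), (261, 75), (264, 87), (267, 48), (270, 79), (273, 62), (276, 85), (279, 59), (282, 68), (285, 94), (288, 64), (291, 85), (294, 55), (297, 65)]
[0.4965, -0.014, 0.08] [259.86747053 206.42526566]
[0.5, 0.045, 0.0495] [259.74391802 132.46939276]
[0.505, 0.083, 0.054] [262.72706635  86.85866044]
```

Call:
play_rows(series=[[[-0.002,-0.027,0,0,0,0,0],[0,0,-0.02,0,0,0,0],[0,0,-0.02,0,0,0,0],[0,0,-0.012,0,0,0,0],[0,0,0,0,0,0,0]]])

```text
time: 23.25
tool_pos: [0.4939, -0.0373, 0.0718]
tool_rot: [-0.003, 0.728, 0.685, -0.002]
contact_force: [-0.0, 0.7, -1.3]
gripper_width: 0.003
grasp_force: 0.0
```

Call:
play_rows(series=[[[-0.0004,-0.006,0,0,0,0,0],[-0.0004,-0.006,0,0,0,0,0],[-0.0004,-0.006,0,0,0,0,0],[0,0,0,0,0,0,0]]])

```text
time: 23.65
tool_pos: [0.496, -0.0568, 0.0764]
tool_rot: [0.001, 0.729, 0.685, 0.001]
contact_force: [0.1, -0.9, -0.4]
gripper_width: 0.006
grasp_force: 0.0
```

Call:
play_rows(series=[[[-0.0004,-0.006,0,0,0,0,0],[-0.0004,-0.006,0,0,0,0,0],[-0.0004,-0.006,0,0,0,0,0],[-0.0004,-0.006,0,0,0,0,0],[0,0,0,0,0,0,0]]])

```text
time: 24.15
tool_pos: [0.4937, -0.0811, 0.0755]
tool_rot: [0.0, 0.729, 0.685, -0.0]
contact_force: [-0.9, -0.2, -0.4]
gripper_width: 0.004
grasp_force: 0.0
```

Call:
play_rows(series=[[[-0.0003,-0.004,-0.007,0,0,0,0],[-0.0003,-0.004,-0.007,0,0,0,0],[-0.0002,-0.003,-0.007,0,0,0,0],[0,0,-0.006,0,0,0,0],[0,0,0,0,0,0,0]]])

```text
time: 24.65
tool_pos: [0.4921, -0.0908, 0.047]
tool_rot: [-0.001, 0.728, 0.685, -0.0]
contact_force: [-0.3, 1.2, -0.4]
gripper_width: 0.001
grasp_force: 0.0
```

Call:
play_rows(series=[[[0,0,-0.003,0,0,0,0],[0,0,-0.002,0,0,0,0],[0,0,0,0,0,0,0]]])

```text
time: 24.95
tool_pos: [0.4928, -0.0908, 0.0431]
tool_rot: [-0.0, 0.728, 0.685, -0.0]
contact_force: [0.9, -0.9, -0.8]
gripper_width: 0.001
grasp_force: 0.2
```

Call:
play_rows(series=[[[0,0,-0.002,0,0,0,0],[0,0,0,0,0,0,0],[0,0,0,0,0,0,0]]])

```text
time: 25.25
tool_pos: [0.493, -0.0908, 0.0413]
tool_rot: [-0.0, 0.728, 0.685, 0.0]
contact_force: [-0.1, -0.4, 1.0]
gripper_width: 0.001
grasp_force: 0.6
```

Call:
play_rows(series=[[[0,0,-0.002,0,0,0,0],[0,0,0,0,0,0,0],[0,0,0,0,0,0,0]]])

```text
time: 25.55
tool_pos: [0.4931, -0.091, 0.0393]
tool_rot: [0.0, 0.728, 0.685, 0.0]
contact_force: [-0.7, -2.0, 1.7]
gripper_width: 0.002
grasp_force: 0.8
```

Call:
play_rows(series=[[[0,0,-0.002,0,0,0,0],[0,0,0,0,0,0,0],[0,0,0,0,0,0,0]]])

```text
time: 25.85
tool_pos: [0.4932, -0.0911, 0.0388]
tool_rot: [-0.0, 0.728, 0.685, -0.0]
contact_force: [-3.5, -0.7, 10.4]
gripper_width: -0.0
grasp_force: 5.1
```

```bash
python3 - <<'E'
from h import *
s=manip.state(); print(s['tool_pos'],s['contact_force'],s['gripper_width'])
d=snap('scene','s10'); a=d['frame']; c=load('s10')
# dark handle pixels near jaw: compare with s7
ey=np.array([.065,.998]);k=np.array([.4975,-.015])
for n,e in (('flat',0),('30deg',.5),('up',1.15)):
    r=.055; P=k-ey*(.032+r*np.cos(e)); X=[P[0],P[1],.058+r*np.sin(e)]; p=proj(c,X)[0].round().astype(int); print(n,p,a[p[1]-4:p[1]+5,p[0]-8:p[0]+9].sum(2)[::2,::2].tolist())
print('tip',proj(c,[s['tool_pos']+[0,0,.024]]))
E
```

```text
[ 0.49324967 -0.09112419  0.03882831] [-3.50540694 -0.72210923 10.35092206] -0.00028811346360144076
flat [219 221] [[267, 148, 205, 233, 153, 326, 545, 582, 533], [172, 153, 147, 151, 153, 149, 265, 542, 579], [184, 183, 151, 152, 149, 155, 152, 267, 566], [181, 192, 180, 156, 149, 155, 160, 158, 485], [185, 180, 188, 185, 160, 160, 163, 205, 504]]
30deg [217 209] [[216, 152, 154, 227, 292, 197, 281, 205, 453], [213, 147, 153, 222, 293, 201, 283, 209, 466], [418, 153, 158, 217, 305, 200, 285, 190, 492], [438, 153, 158, 215, 311, 180, 286, 254, 505], [287, 236, 161, 208, 308, 182, 298, 465, 481]]
up [212 194] [[207, 176, 136, 135, 130, 138, 135, 137, 137], [142, 149, 137, 135, 130, 138, 141, 136, 140], [141, 144, 133, 134, 145, 137, 143, 135, 142], [143, 142, 144, 146, 142, 141, 144, 137, 145], [147, 145, 143, 146, 143, 144, 142, 143, 146]]
tip [[217.14288959 217.03656019]]
```

Call:
play_rows(series=[[[0,0,-0.001,0,0,0,0],[0,0,0,0,0,0,0],[0,0,0,0,0,0,0]]])

```text
time: 26.2
tool_pos: [0.4934, -0.0911, 0.0387]
tool_rot: [-0.0, 0.728, 0.685, -0.0]
contact_force: [-8.4, 0.3, 15.6]
gripper_width: -0.0
grasp_force: 7.5
```

Call:
play_rows(series=[[[0,0,0.01,0,0,0,0],[0,0,0.04,0,0,0,0],[0,0,0.04,0,0,0,0],[0,0,0.04,0,0,0,0],[0,0.02,0.03,0,0,0,0],[0,0,0,0,0,0,0],[0,0,0,0,0,0,0],[0,0,0,0,0,0,0]]])

```text
time: 27.0
tool_pos: [0.4919, -0.0707, 0.1944]
tool_rot: [-0.001, 0.728, 0.685, -0.001]
contact_force: [-0.1, -0.0, -0.7]
gripper_width: -0.001
grasp_force: 0.0
```

```bash
python3 - <<'E'
from h import *
s=manip.state(); print(s['time'],s['tool_pos'],s['contact_force'])
c=snap('scene','s11'); a=c['frame']; w=snap('wrist','w11'); b=w['frame']
ey=np.array([.065,.998]);ex=np.array([.998,-.065]);k=np.array([.4985,-.016])
print('scene: handle dark?')
for n,e in (('flat',0),('20deg',.35),('40',.7),('up',1.15)):
    r=.055; P=k-ey*(.032+r*np.cos(e)); X=[P[0],P[1],.058+r*np.sin(e)]; p=proj(c,X)[0].round().astype(int); print(n,p,a[p[1]-4:p[1]+5,p[0]-8:p[0]+9].sum(2)[::2,::2].tolist())
ff=np.array([.5055,.083])
# wrist profiles along board y at three x, rectified to z=.044
for x in (-.045,-.02,.045):
    ys=np.arange(-.075,.012,.0015); P=[[*(ff+ex*x+ey*y),.044] for y in ys]; uv=proj(w,P).round().astype(int)
    print(x,[(round(y*1e3,1),int(b[v,u].sum())) if 0<=v<384 and 0<=u<512 else None for y,(u,v) in zip(ys,uv)])
E
```

```text
27.0 [ 0.49190033 -0.07073261  0.19435616] [-0.1128265  -0.03371862 -0.73036213]
scene: handle dark?
flat [220 221] [[213, 161, 158, 163, 165, 448, 576, 576, 502], [179, 159, 158, 160, 164, 166, 446, 576, 574], [196, 179, 164, 156, 170, 163, 168, 437, 576], [195, 198, 182, 167, 167, 173, 172, 318, 553], [198, 193, 199, 182, 167, 167, 172, 382, 532]]
20deg [219 213] [[540, 511, 432, 186, 186, 187, 496, 492, 491], [553, 540, 407, 294, 189, 188, 512, 505, 495], [291, 282, 429, 245, 183, 191, 522, 485, 482], [291, 228, 184, 161, 166, 267, 585, 526, 485], [272, 158, 163, 166, 164, 275, 546, 582, 535]]
40 [216 204] [[384, 318, 392, 494, 535, 414, 443, 446, 434], [284, 394, 434, 286, 305, 278, 276, 414, 441], [252, 250, 262, 242, 219, 189, 182, 348, 452], [250, 404, 179, 179, 181, 186, 187, 359, 465], [259, 387, 487, 421, 189, 190, 190, 348, 479]]
up [213 194] [[206, 172, 239, 374, 403, 462, 475, 490, 498], [168, 184, 231, 445, 448, 457, 470, 498, 517], [390, 427, 464, 442, 438, 452, 463, 482, 496], [325, 285, 348, 491, 463, 459, 463, 461, 453], [472, 465, 288, 312, 468, 470, 474, 458, 452]
[... 3784 characters left out ...]
oat64(-30.0), 481), (np.float64(-28.5), 457), (np.float64(-27.0), 441), (np.float64(-25.5), 405), (np.float64(-24.0), 390), (np.float64(-22.5), 388), (np.float64(-21.0), 378), (np.float64(-19.5), 367), (np.float64(-18.0), 362), (np.float64(-16.5), 361), (np.float64(-15.0), 343), (np.float64(-13.5), 351), (np.float64(-12.0), 492), (np.float64(-10.5), 484), (np.float64(-9.0), 469), (np.float64(-7.5), 453), (np.float64(-6.0), 406), (np.float64(-4.5), 485), (np.float64(-3.0), 512), (np.float64(-1.5), 496), (np.float64(0.0), 416), (np.float64(1.5), 145), (np.float64(3.0), 182), (np.float64(4.5), 226), (np.float64(6.0), 260), (np.float64(7.5), 261), (np.float64(9.0), 251), (np.float64(10.5), 247)]
```

```bash
python3 -c "
from plant import manip
print(manip.job_done())"
```

```text
the job is handed in; nothing more can be done
None
```

The job is handed in, with no verdict returned: the glue tube is on the table beside the board, the tray looks square and flush against the fence, and the cam lever is down flat; the squeeze force itself was not measured.

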